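Tip the drained tube rack onto its feet and push it home

ROBOT

A 6-joint arm with a two-finger parallel gripper is mounted at the origin on the work surface. World frame = base frame: x ahead of the robot, y to its left, z up, the work surface at z = 0. Lengths are in m, angles in rad, forces in N, time in s.
With the tool pointing down it reaches from about 0.35 to 0.975 m from the base axis. Payload 17.4 kg.
Tool frame: the origin (TCP) lies at the very end of the fingers, on their centre line; the grasp point (between the pads) lies 19 mm behind it; z points along the fingers, y is the direction in which the jaws open and shut (so a half turn about z gives the same grasp; the last joint's range is limited). The gripper opens to 85 mm and grips with 20 to 120 N. Pads are 22 mm wide; open, the fingers measure 114 mm over their backs; the gripper's body (76 mm by 85 mm) begins 54 mm behind the grasp point. The pads swing forward as they close: fully open they stand 13 mm farther back than shut.
Start: joints at [1.227, 0.116, 1.442, -0, 1.584, -0.038], TCP at [0.203, 0.644, 0.231] pointing down, gripper open.
Joint ranges: [-2.83, 2.83], [-0.83, 2.19], [0.07, 2.5], [-1.14, 4.28], [0.01, 3], [-2.97, 2.97]. Speed limits (rad/s): [1.89, 1.89, 2.22, 3.14, 3.14, 3.14].

INTERFACE

Orientations are given as a unit quaternion [x, y, z, w].
In Python, from workcell import * gives the robot as it stands.
- The arm moves only by the tool step_arm, never from a script. Its argument "motion" is a list of rows, each a list of 7 numbers: the turn, a rotation vector about the tool's x, y, z in rad, then the shift along the tool's x, y, z in mm, then the closure, from 0 (fully open) to 1 (shut). In form: [[wx, wy, wz, tx, ty, tz, grip], ...]. A call has exactly 8 rows; each row is the pose to reach, as a shift and turn from the pose commanded when the call began, along the tool's axes at that moment; what a row does not reach only later rows make up. A row lasts 1/8 s, in which the tool goes at most 62.5 mm and 10.7 degrees, less where a joint would pass 70% of its speed; a pose out of reach is approached as far as the arm can. A call with a gripper value outside its range is refused whole. The fingers move at their own pace and stop on an object; "squeeze" is the grip in N (left out, the last holds). Time passes only in rows, so rows that repeat a pose let the fingers close, or fill a call up. It gives the time, the measured TCP pose, the force and the opening at its end, in the units of the state.
- get_obs(): the state, without advancing time (a new reading comes with each control period).
- read_camera(name): name is "scene" or "top" or "wrist"; returns the picture (480x640x3 uint8, blue, green, red); there is no depth.
- camera_model(name): a dict with "mtx" (3x3 intrinsics, pixels), "camera_from_world" (4x4, takes a point from world to camera coordinates); the wrist camera has in their place "tool_from_camera" (4x4, takes a point from camera to tool coordinates, whose origin is the TCP and whose axes are the flange's). Camera axes: x right, y down, z forward; pixel columns grow to the right and rows downward; lengths in m; the calibration is good to about 2 mm. A picture is of the moment at which its call begins: read the wrist's pose just before it. camera_model takes no time and is no camera call.
- hand_in(): hands the job in, once; it reports no verdict.
Trained networks look in the newest picture that a camera, given by its name, has taken for a name from the list of things; names that differ only in an ending like _2 or _b are one class to them, and where a whole thing is asked for, a point or a joint stands for the part that bears it (a point fixed in the world has none). Each returns a list of dicts, best first, with "conf" (0 to 1); they miss things now and then, are a little off and sometimes report something else, mostly with a low value. They report only what shows in the picture. A call takes as long as a camera call. They do not tell look-alikes from the thing itself.
- cut_out(camera, query): "region" (480x640 bool, what is visible of it) and "extent" ([centre column, centre row, width, height] in pixels, round what is visible of it).
The state is a dict: "time_s": time; "joints": joint angles; "qd": joint speeds; "joint_torque": joint torques, N m; "eef_pos": TCP position; "tool_rot": TCP orientation; "wrist_force": force on the tool from outside, world axes, zero at the start; "torque": the same for the moment, N m; "gripper_width": opening from 0.0 (shut) to 1.0 (fully open).
Only numpy, scipy, OpenCV 4.12 (cv2) and the standard library are available. Lean on these libraries where they do the work, as an engineer would, in place of code of your own. Each camera call takes 0.05 s, during which the arm holds its last target. There are 200 camera calls.

TASK

Two white test-tube racks stand on end on the grey draining board. Push the taller one over, towards the raised lip at the board's far edge, so that it comes down on its feet, then push it along the board until its leading end sits flush against the lip. Only push with the fingers: do not grasp, lift or carry the rack, and leave the shorter rack, the beaker and the jar standing where they are.

Things in the scene. Friction and masses are not known exactly. Their poses are not given: they have to be found in the camera images.
- tall_rack: Taller rack, white plastic, 190 x 72 x 64 mm high (with feet), 0.25 kg, loose, on end at the start. Origin: on the end face it stands on (after tipping: middle of the rear end, nearer the robot). Own z: along its length, up at the start. Own x: to its feet side, facing the lip within 10 degrees; hole side at x = -32 mm, feet at +32, end plates to +28 (the edge it tips over), sides y = +-36.
- tall_rack_mid (a point): Middle of the taller rack, 95 mm along own z from its origin, near its centre of mass. The hole side is a flat perforated face, holes too small for a finger. The rack topples by itself once leaned about 17 degrees past upright: about 50 mm of push at 160 mm height.
- tall_rack_head (a point): Middle of the taller rack's top end face, 190 mm along own z from its origin. After tipping this is the leading end that must come against the lip; the rack's own x then points down, own z to the lip, and its top is 64 mm above the board. A rack that lies askew does not square itself when pressed straight on against the lip (friction); its rear end must be moved sideways too.
- drain_board: Grey draining board, fixed, 420 mm (own x) by 400 mm (own y), top 6 mm above the bench. Origin: centre of its underside, at bench height. Own x points away from the robot to the lip; z up. Both racks stand on it about 200 mm apart along own y, either one on the left. Tipped in place, the taller rack's leading end lands 45 to 80 mm short of the lip.
- lip (a point): Middle of the lip's inner face (the face that looks back to the robot), at own x = +190 mm of the board and 18 mm above the bench. The lip is 20 mm thick, runs along the whole far edge of the board (own y) and rises to 30 mm above the bench. Axes as the board's.
- short_rack: The shorter rack, same make and same cross-section, 120 mm long, also standing on end on the board; leave it alone. Origin: middle of the end face it stands on; z up.
- beaker: Clear glass beaker, 68 mm across, 95 mm tall, on the bench beside the board, its centre about 270 mm from the board's middle line; leave it alone. Origin: centre of its underside; z up.
- jar: Brown glass jar with black cap, 64 mm across, 100 mm tall, on the bench beside the board, on the side where the beaker is not; leave it alone. Origin: centre of its underside; z up.
Mind the look-alikes: they are no part of the job. Leave any brown or red look-alike of the tall_rack alone.

How it is judged:
By the outcome, as a careful person would: the job done as asked, in the order asked, and still so for the second after the job is handed in, with the robot touching nothing.
It also fails if it takes over 54 s, if anything falls off the work surface, if the arm or the gripper's body presses on something with over 40 N, if the wrist force passes 120 N, or if a joint passes its speed limit or range.

## Working session

There is one attempt and no reset: what is moved stays moved. The work goes in short steps, Python scripts to look and compute and a tool call to move; the robot and the scene stay as the last step left them, time stands still between calls to the robot, and variables do not carry over. Pictures are saved under pics/ and viewed, about 8 in all and at most 12, crops included, and the job is handed in when it is done.

Besides the shell and the picture viewer there is one more tool, called after "Call:" in YAML: its name, and indented under it one key for each argument. step_arm: Moves the arm, as the interface text tells. Its arguments: {"type":"object","properties":{"motion":{"type":"array","items":{"type":"array","items":{"type":"number"}}},"squeeze":{"type":"number"}},"required":["motion"]}

```bash
mkdir -p pics; ls
python3 - <<'E'
from workcell import *
import cv2,numpy as np
np.set_printoptions(precision=4,suppress=True)
o=get_obs();print(o)
ims=[read_camera(n) for n in("scene","top")]
for n,i in zip(("scene","top"),ims):
    cv2.imwrite(f"pics/{n}0.png",i)
    m=camera_model(n);print(n,m["mtx"],m["camera_from_world"])
    for q in("tall_rack","short_rack","drain_board","beaker","jar"):
        for d in cut_out(n,q)[:3]:print(q,round(d["conf"],2),np.round(d["extent"]),d["region"].sum())
cv2.imwrite("pics/both0.png",cv2.resize(np.vstack(ims),(600,900))[:600] if 0 else ims[0])
E
```

```text
pics
{'time_s': 0.0, 'joints': array([ 1.2272,  0.1165,  1.4423,  0.    ,  1.584 , -0.0378]), 'qd': array([ 0.0015,  0.001 , -0.002 , -0.0001, -0.0005, -0.0003]), 'joint_torque': array([  0.0016, -73.1999, -63.248 ,  -0.    ,   0.0064,  -0.    ]), 'eef_pos': array([0.2032, 0.6435, 0.2306]), 'tool_rot': array([ 0.1523,  0.9883, -0.0006, -0.0001]), 'wrist_force': array([ 0.177 , -0.4414,  0.3755]), 'torque': array([-0.0001,  0.041 , -0.0022]), 'gripper_width': 0.9995215405636575}
scene [[472.9057   0.     319.5009]
 [  0.     472.9057 237.9893]
 [  0.       0.       1.    ]] [[-0.7192  0.6946  0.0141  0.4088]
 [ 0.4398  0.4709 -0.7647 -0.2166]
 [-0.5378 -0.5438 -0.6442  1.4018]
 [ 0.      0.      0.      1.    ]]
tall_rack 0.88 [521. 279.  61.  95.] 3362
tall_rack 0.82 [472. 324.  67. 109.] 5048
tall_rack 0.74 [399. 246.  52. 101.] 3775
short_rack 0.88 [339. 211.  38.  66.] 2012
drain_board 0.57 [328. 296. 261. 176.] 21574
beaker 0.62 [390. 348.  45.  64.] 2011
jar 0.83 [237. 206.  29.  50.] 1193
jar 0.42 [399. 245.  59. 104.] 3863
top [[475.5183   0.     318.0468]
 [  0.     475.5183 241.0672]
 [  0.       0.       1.    ]] [[ 0.007  -0.9999 -0.0111  0.0397]
 [-0.9895 -0.0053 -0.1445  0.6419]
 [ 0.1444  0.012  -0.9894  1.2071]
 [ 0.      0.      0.      1.    ]]
tall_rack 0.93 [180. 260.  58.  41.] 1614
tall_rack 0.73 [264. 286.  42.  37.] 1114
tall_rack 0.65 [179. 326.  56.  36.] 1541
short_rack 0.56 [347. 302.  33.  31.] 734
drain_board 0.73 [315. 259. 174. 183.] 21115
beaker 0.66 [220. 218.  27.  25.] 634
jar 0.78 [418. 244.  34.  27.] 618
```

View pics/scene0.png

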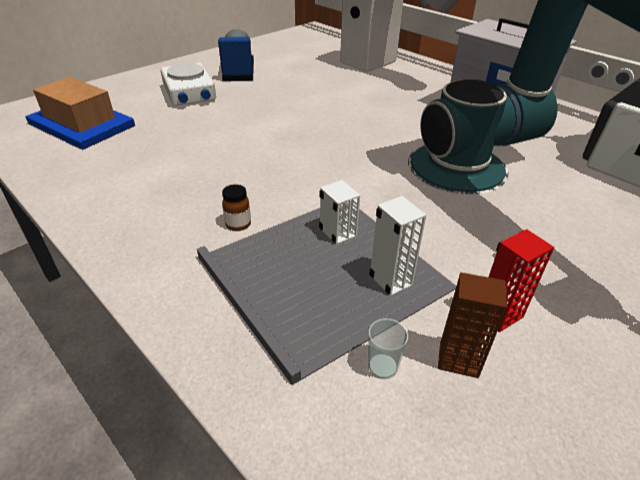

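View pics/top0.png

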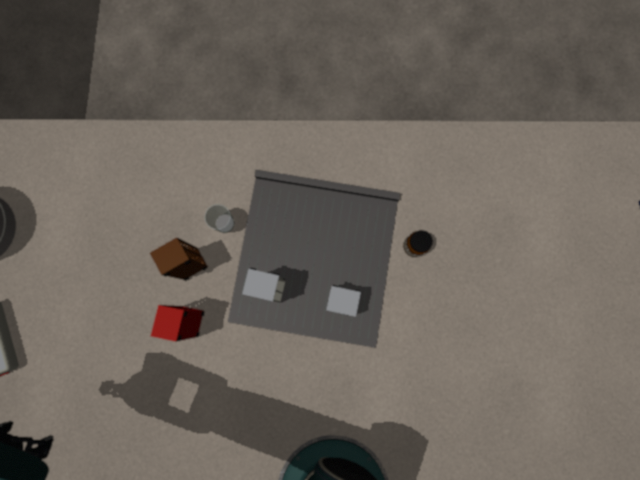

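The scene picture shows the white tall rack at about (400,246), the short one at (339,211), and brown and red decoys off the board. The top picture shows the board with its lip at the upper edge, the tall rack on the left at (263,285) and the short rack at (345,300). Next I fit the poses.

```bash
cat > h.py <<'E'
from workcell import *
import cv2,numpy as np
from scipy.optimize import minimize
np.set_printoptions(precision=4,suppress=True)
def proj(n,P):
    m=camera_model(n);T=m["camera_from_world"];p=(P@T[:3,:3].T+T[:3,3])@m["mtx"].T
    return p[:,:2]/p[:,2:]
def box(x,y,yaw,xs,ys,zs):
    P=np.array([[a,b,c] for a in xs for b in ys for c in zs],float);c,s=np.cos(yaw),np.sin(yaw)
    return P@np.array([[c,-s,0],[s,c,0],[0,0,1]]).T+[x,y,0]
def hullmask(p):
    m=np.zeros((480*4,640*4),np.uint8);cv2.fillConvexPoly(m,cv2.convexHull(np.round((p+.5)*4).astype(np.int32)),1);return m
def rhull(r):
    k=cv2.morphologyEx(r.astype(np.uint8),cv2.MORPH_OPEN,np.ones((3,3)))
    y,x=np.nonzero(k);return hullmask(np.c_[np.r_[x-.5,x+.5,x-.5,x+.5],np.r_[y-.5,y-.5,y+.5,y+.5]])
def region(n,q,near,img=None):
    best=[d for d in cut_out(n,q) if np.hypot(*(np.array(d["extent"][:2])-near))<25]
    return rhull(best[0]["region"]) if best else None
def fit(obs,dims,x0):
    def cost(v):
        c=0
        for n,m in obs.items():
            h=hullmask(proj(n,np.vstack([box(*v,*d) for d in dims])));c+=1-(h&m).sum()/(h|m).sum()
        return c
    r=min((minimize(cost,np.array(x0)+[0,0,d],method="Nelder-Mead",options=dict(initial_simplex=np.array(x0)+[0,0,d]+np.array([[0,0,0],[.02,0,0],[0,.02,0],[0,0,.1]]),xatol=1e-4,fatol=1e-4)) for d in(-.1,0,.1)),key=lambda r:r.fun)
    return r.x,r.fun
E
python3 - <<'E'
from h import *
[read_camera(n) for n in("scene","top")]
BD=[([-.21,.21],[-.2,.2],[0,.006]),([.19,.21],[-.2,.2],[0,.03])]
def RK(L): return [([-.032,.028],[-.036,.036],[.006,.006+L]),([.028,.032],[-.03,.03],[.02,L-.01])]
for nm,q,c,D,x0 in(("board","drain_board",{"scene":(328,296),"top":(315,259)},BD,(.6,.05,-.1)),
  ("tall","tall_rack",{"scene":(399,246),"top":(264,286)},RK(.19),(.52,.15,-.1)),
  ("short","short_rack",{"scene":(339,211),"top":(347,302)},RK(.12),(.5,-.03,-.1))):
    o={n:region(n,q,p) for n,p in c.items()};o={n:m for n,m in o.items() if m is not None}
    print(nm,list(o),*fit(o,D,x0))
    for n in o: print(n,*fit({n:o[n]},D,x0))
# board corner check from clicked top pixels
m=camera_model("top");T=m["camera_from_world"];R=T[:3,:3];C=-R.T@T[:3,3]
for p,z in(((256,171),.03),((401,194),.03),((228,322),.006),((377,347),.006)):
    d=R.T@np.linalg.inv(m["mtx"])@[*p,1];print(p,C+d*(z-C[2])/d[2])
E
```

```text
board ['scene', 'top'] [ 0.6052  0.0539 -0.1585] 0.04707475345274548
scene [ 0.6089  0.0547 -0.162 ] 0.021528147056687708
top [ 0.6025  0.0532 -0.156 ] 0.012324375021405598
tall ['scene', 'top'] [ 0.5211  0.1725 -0.1782] 0.13478227495331485
scene [ 0.5264  0.1728 -0.1761] 0.062330896321455276
top [ 0.52    0.1721 -0.2108] 0.05748397081583023
short ['scene', 'top'] [ 0.4863 -0.0212 -0.1559] 0.16501705014683477
scene [ 0.4906 -0.02   -0.0976] 0.05106715834171416
top [ 0.4847 -0.0208 -0.1797] 0.07461936225222632
(256, 171) [0.8369 0.2149 0.03  ]
(401, 194) [ 0.7741 -0.1798  0.03  ]
(228, 322) [0.4285 0.2824 0.006 ]
(377, 347) [ 0.3664 -0.1131  0.006 ]
```

Call:
step_arm:
  motion:
    - [0, 0, -0.03, -20, -20, -50, 0.5]
    - [0, 0, -0.147, -360, -366, -60, 0.5]
    - [0, 0, -0.147, -360, -366, -60, 0.5]
    - [0, 0, -0.147, -360, -366, -60, 0.5]
    - [0, 0, -0.147, -360, -366, -60, 0.5]
    - [0, 0, -0.147, -360, -366, -60, 0.5]
    - [0, 0, -0.147, -360, -366, -60, 0.5]
    - [0, 0, -0.147, -360, -366, -60, 0.5]

```text
time_s: 2.0
eef_pos: [0.4151, 0.2269, 0.2907]
tool_rot: [0.079, 0.997, 0.0, 0.0]
wrist_force: [0.2, -0.4, -0.2]
gripper_width: 0.499
```

```bash
cat >> h.py <<'E'
from scipy.spatial.transform import Rotation as Ro
B0=np.array([.604,.054,0]);BY=-.158
RB=Ro.from_euler("z",BY).as_matrix()
def st():
    o=get_obs();R=Ro.from_quat(o["tool_rot"]).as_matrix();b=RB.T@(o["eef_pos"]-B0)
    ty=np.degrees(np.arctan2(R[1,1],R[0,1]))-90-np.degrees(BY)
    print("t",round(o["time_s"],2),"pos",o["eef_pos"],"board",b*1000,"yawerr deg",round(ty,2),"F",RB.T@o["wrist_force"],"w",o["gripper_width"]);return o,R,b
def go(bt,R,b): print("shift mm to",bt,R.T@RB@(np.array(bt)-b*1000))
E
python3 - <<'E'
from h import *
o,R,b=st();go([-185,104,150],R,b)
E
```

```text
t 2.0 pos [0.4151 0.2269 0.2907] board [-213.7334  141.037   290.6719] yawerr deg -0.03 F [ 0.2584 -0.3254 -0.1927] w 0.4993943441662735
shift mm to [-185, 104, 150] [-28.6474 -37.0963 140.6738]
```

Call:
step_arm:
  motion:
    - [0, 0, 0, -20, -37, 0, 0.5]
    - [0, 0, 0, -28, -37, 60, 0.5]
    - [0, 0, 0, -28, -37, 110, 0.5]
    - [0, 0, 0, -28, -37, 136, 0.5]
    - [0, 0, 0, -28, -37, 136, 0.5]
    - [0, 0, 0, -28, -37, 136, 0.5]
    - [0, 0, 0, -28, -37, 136, 0.5]
    - [0, 0, 0, -28, -37, 136, 0.5]

```text
time_s: 3.0
eef_pos: [0.4368, 0.188, 0.1552]
tool_rot: [0.079, 0.997, 0.0, 0.001]
wrist_force: [-0.3, 0.6, -0.1]
gripper_width: 0.497
```

Run:
```python
from h import *
o,R,b=st()
im=read_camera("wrist");s=read_camera("scene")[150:330,300:520]
cv2.imwrite("pics/w1.png",np.hstack([cv2.resize(im,(400,300)),cv2.resize(s,(366,300))]))
```

```text
t 3.0 pos [0.4368 0.188  0.1552] board [-186.1929  105.9947  155.2258] yawerr deg -0.04 F [-0.4237  0.5414 -0.1445] w 0.496997655000161
```

View pics/w1.png

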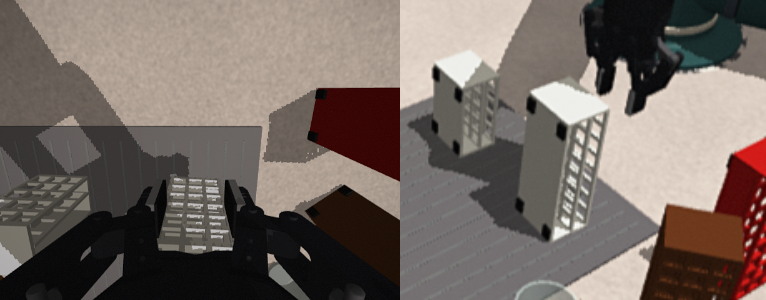

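The fingers straddle the centre of the hole side at the right height, and the approach is clear. I push gently now.

Call:
step_arm:
  motion:
    - [0, 0, 0, -15, -1, 0, 0.5]
    - [0, 0, 0, -28, -2, 0, 0.5]
    - [0, 0, 0, -36, -2, 0, 0.5]
    - [0, 0, 0, -42, -2, 0, 0.5]
    - [0, 0, 0, -47, -2, 0, 0.5]
    - [0, 0, 0, -52, -2, 0, 0.5]
    - [0, 0, 0, -57, -2, 0, 0.5]
    - [0, 0, 0, -62, -2, 0, 0.5]

```text
time_s: 4.1
eef_pos: [0.4976, 0.176, 0.1542]
tool_rot: [0.079, 0.997, 0.0, -0.0]
wrist_force: [-0.3, -0.0, 0.1]
gripper_width: 0.501
```

Run:
```python
from h import *
o,R,b=st()
im=read_camera("wrist");s=read_camera("scene")[150:330,300:520]
cv2.imwrite("pics/w2.png",np.hstack([cv2.resize(im,(400,300)),cv2.resize(s,(366,300))]))
```

```text
t 4.1 pos [0.4976 0.176  0.1542] board [-124.2451  103.7918  154.2362] yawerr deg -0.04 F [-0.3212 -0.0968  0.1228] w 0.5014299773633345
```

View pics/w2.png

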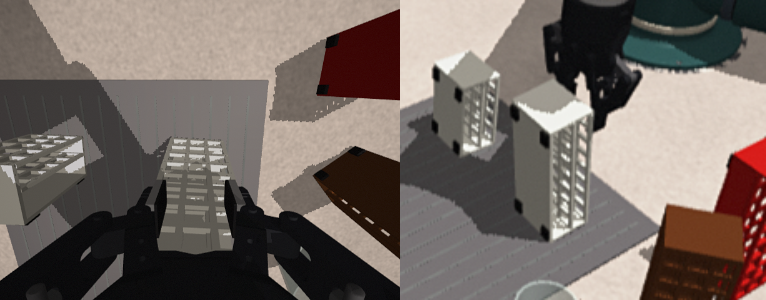

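The rack is leaning on its foot edge and not sliding, so I keep pushing.

Call:
step_arm:
  motion:
    - [0, 0, 0, -7, 0, 0, 0.5]
    - [0, 0, 0, -14, 0, 0, 0.5]
    - [0, 0, 0, -21, 0, 0, 0.5]
    - [0, 0, 0, -28, 0, 0, 0.5]
    - [0, 0, 0, -35, 0, 0, 0.5]
    - [0, 0, 0, -41, 0, 0, 0.5]
    - [0, 0, 0, -47, 0, 0, 0.5]
    - [0, 0, 0, -50, 0, 0, 0.5]

```text
time_s: 5.2
eef_pos: [0.5471, 0.1681, 0.1543]
tool_rot: [0.079, 0.997, -0.0, -0.0]
wrist_force: [-0.0, 0.6, -0.4]
gripper_width: 0.499
```

Run:
```python
from h import *
o,R,b=st()
im=read_camera("wrist");s=read_camera("scene")[150:390,200:520]
cv2.imwrite("pics/w3.png",np.hstack([cv2.resize(im,(400,300)),cv2.resize(s,(400,300))]))
```

```text
t 5.2 pos [0.5471 0.1681 0.1543] board [-74.1339 103.6872 154.2711] yawerr deg -0.05 F [-0.136   0.5525 -0.3883] w 0.4992880773508799
```

View pics/w3.png

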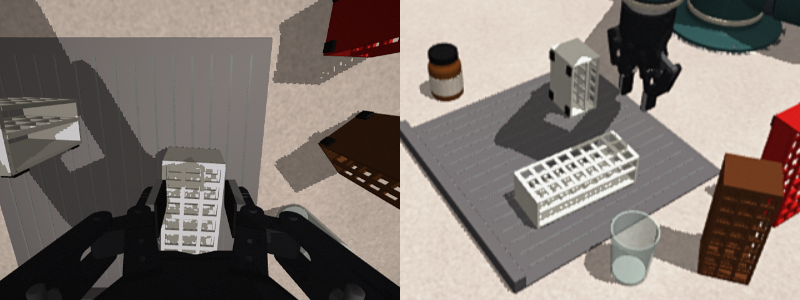

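The rack fell onto its feet and lies nearly straight. I back off and then measure it.

Call:
step_arm:
  motion:
    - [0, 0, 0, 30, 0, 0, 0.5]
    - [0, 0, 0, 60, 0, 0, 0.5]
    - [0, 0, 0, 70, 0, 0, 0.5]
    - [0, 0, 0, 70, 0, 0, 0.5]
    - [0, 0, 0, 70, 0, 0, 0.5]
    - [0, 0, 0, 70, 0, 0, 0.5]
    - [0, 0, 0, 70, 0, 0, 0.5]
    - [0, 0, 0, 70, 0, 0, 0.5]

```text
time_s: 6.3
eef_pos: [0.4778, 0.1792, 0.1542]
tool_rot: [0.079, 0.997, -0.0, -0.0]
wrist_force: [-0.0, 0.0, -0.5]
gripper_width: 0.501
```

```bash
cat >> h.py <<'E'
def lying():
    D=[([0,.19],[-.036,.036],[.010,.07]),([.01,.18],[-.03,.03],[.006,.07])]
    obs={};P0=None
    for n in("scene","top"):
        read_camera(n);c=proj(n,(B0+RB@[.02,.104,.04])[None])[0]
        m=region(n,"tall_rack",c)
        if m is not None:obs[n]=m
    x0=B0+RB@[-.07,.104,0]
    for k in [list(obs)]+[[n] for n in obs]:
        v,f=fit({n:obs[n] for n in k},D,(x0[0],x0[1],BY))
        b=RB.T@(np.array([v[0],v[1],0])-B0)*1000;print(k,"rear board mm",b[:2],"yaw rel deg",np.degrees(v[2]-BY),"cost",f)
E
python3 - <<'E'
from h import *
st();lying()
E
```

```text
t 6.3 pos [0.4778 0.1792 0.1542] board [-144.3373  103.7327  154.2072] yawerr deg -0.05 F [-0.0446  0.0239 -0.5197] w 0.5011375581543942
['scene', 'top'] rear board mm [-65.4948 100.4114] yaw rel deg -2.671108033146331 cost 0.12742630913988096
['scene'] rear board mm [-63.902  104.1916] yaw rel deg -3.301582031126163 cost 0.04748781280467984
['top'] rear board mm [-66.8917 100.9484] yaw rel deg -2.692709413810919 cost 0.0709798821152835
```

Call:
step_arm:
  motion:
    - [0, 0, 0, 0, -2, 40, 0.5]
    - [0, 0, 0, 0, -3, 85, 0.5]
    - [0, 0, 0, 0, -3, 115, 0.5]
    - [0, 0, 0, 0, -3, 125, 0.5]
    - [0, 0, 0, -15, -3, 125, 0.5]
    - [0, 0, 0, -35, -3, 125, 0.5]
    - [0, 0, 0, -50, -3, 125, 0.5]
    - [0, 0, 0, -58, -3, 125, 0.5]

```text
time_s: 7.5
eef_pos: [0.5359, 0.1669, 0.0301]
tool_rot: [0.08, 0.997, 0.0, 0.0]
wrist_force: [0.4, 1.8, -0.5]
gripper_width: 0.501
```

Call:
step_arm:
  motion:
    - [0, 0, 0, -5, 0, 0, 0.5]
    - [0, 0, 0, -10, 0, 0, 0.5]
    - [0, 0, 0, -15, 0, 0, 0.5]
    - [0, 0, 0, -20, 0, 0, 0.5]
    - [0, 0, 0, -25, 0, 0, 0.5]
    - [0, 0, 0, -30, 0, 0, 0.5]
    - [0, 0, 0, -35, 0, 0, 0.5]
    - [0, 0, 0, -40, 0, 0, 0.5]

```text
time_s: 8.5
eef_pos: [0.5743, 0.1607, 0.0294]
tool_rot: [0.079, 0.997, 0.0, -0.0]
wrist_force: [-3.0, 0.1, 3.5]
gripper_width: 0.498
```

Run:
```python
from h import *
st();lying()
```

```text
t 8.5 pos [0.5743 0.1607 0.0294] board [-46.1512 100.7115  29.3876] yawerr deg -0.04 F [-3.0138 -0.3814  3.547 ] w 0.4977735052323324
['scene'] rear board mm [-32.9569 103.6079] yaw rel deg -0.395582624176014 cost 0.033598979917118243
['scene'] rear board mm [-32.9569 103.6079] yaw rel deg -0.395582624176014 cost 0.033598979917118243
```

The push squared the rack: its yaw relative to the board is now about -0.4°. I continue to the lip.

Call:
step_arm:
  motion:
    - [0, 0, 0, -4, 0, 0, 0.5]
    - [0, 0, 0, -8, 0, 0, 0.5]
    - [0, 0, 0, -12, 0, 0, 0.5]
    - [0, 0, 0, -16, 0, 0, 0.5]
    - [0, 0, 0, -20, 0, 0, 0.5]
    - [0, 0, 0, -23, 0, 0, 0.5]
    - [0, 0, 0, -26, 0, 0, 0.5]
    - [0, 0, 0, -28, 0, 0, 0.5]

```text
time_s: 9.7
eef_pos: [0.6018, 0.1563, 0.0293]
tool_rot: [0.079, 0.997, -0.0, -0.0]
wrist_force: [-1.0, 0.2, -0.3]
gripper_width: 0.494
```

Call:
step_arm:
  motion:
    - [0, 0, 0, -1, 0, 0, 0.5]
    - [0, 0, 0, -2, 0, 0, 0.5]
    - [0, 0, 0, -3, 0, 0, 0.5]
    - [0, 0, 0, -3, 0, 0, 0.5]
    - [0, 0, 0, -3, 0, 0, 0.5]
    - [0, 0, 0, -3, 0, 0, 0.5]
    - [0, 0, 0, -3, 0, 0, 0.5]
    - [0, 0, 0, -3, 0, 0, 0.5]

```text
time_s: 10.7
eef_pos: [0.6046, 0.1559, 0.0294]
tool_rot: [0.079, 0.997, 0.0, 0.0]
wrist_force: [-0.5, 0.4, 0.9]
gripper_width: 0.503
```

Run:
```python
from h import *
st();lying()
```

```text
t 10.7 pos [0.6046 0.1559 0.0294] board [-15.3888 100.6954  29.4153] yawerr deg -0.04 F [-0.5194  0.368   0.8873] w 0.5029961770918489
[] rear board mm [-70. 104.] yaw rel deg -5.729577951308233 cost 0.0
```

Not at the lip yet, since the force is still under 1 N. I push 2 mm at a time until it rises.

Call:
step_arm:
  motion:
    - [0, 0, 0, -0.5, 0, 0, 0.5]
    - [0, 0, 0, -1, 0, 0, 0.5]
    - [0, 0, 0, -1.5, 0, 0, 0.5]
    - [0, 0, 0, -2, 0, 0, 0.5]
    - [0, 0, 0, -2.5, 0, 0, 0.5]
    - [0, 0, 0, -3, 0, 0, 0.5]
    - [0, 0, 0, -3, 0, 0, 0.5]
    - [0, 0, 0, -3, 0, 0, 0.5]

```text
time_s: 11.9
eef_pos: [0.6076, 0.1554, 0.0293]
tool_rot: [0.079, 0.997, 0.0, 0.0]
wrist_force: [-2.3, -0.2, 2.7]
gripper_width: 0.496
```

Call:
step_arm:
  motion:
    - [0, 0, 0, -0.5, 0, 0, 0.5]
    - [0, 0, 0, -1, 0, 0, 0.5]
    - [0, 0, 0, -1.5, 0, 0, 0.5]
    - [0, 0, 0, -2, 0, 0, 0.5]
    - [0, 0, 0, -2, 0, 0, 0.5]
    - [0, 0, 0, -2, 0, 0, 0.5]
    - [0, 0, 0, -2, 0, 0, 0.5]
    - [0, 0, 0, -2, 0, 0, 0.5]

```text
time_s: 12.9
eef_pos: [0.6096, 0.155, 0.0293]
tool_rot: [0.079, 0.997, -0.0, 0.0]
wrist_force: [-1.5, 0.7, 2.2]
gripper_width: 0.503
```

Run:
```python
from h import *
st()
im=read_camera("scene")[220:400,250:450];w=read_camera("top")[150:310,210:370]
cv2.imwrite("pics/w4.png",np.hstack([cv2.resize(im,(440,400),interpolation=2),cv2.resize(w,(360,400),interpolation=2)]))
```

```text
t 12.9 pos [0.6096 0.155  0.0293] board [-10.3939 100.6593  29.3144] yawerr deg -0.05 F [-1.5973  0.4822  2.1774] w 0.5029263110537827
```

View pics/w4.png

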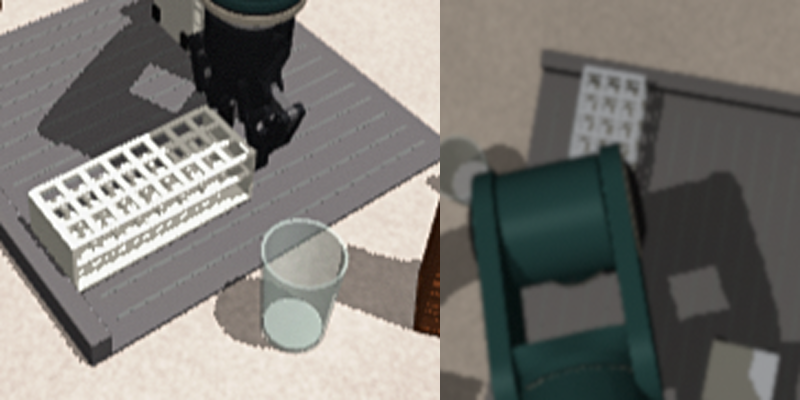

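The leading end is very near the lip, within a few mm, and the rack is square. I continue until the force rises.

Call:
step_arm:
  motion:
    - [0, 0, 0, -0.5, 0, 0, 0.5]
    - [0, 0, 0, -1, 0, 0, 0.5]
    - [0, 0, 0, -1.5, 0, 0, 0.5]
    - [0, 0, 0, -2, 0, 0, 0.5]
    - [0, 0, 0, -2.5, 0, 0, 0.5]
    - [0, 0, 0, -3, 0, 0, 0.5]
    - [0, 0, 0, -3, 0, 0, 0.5]
    - [0, 0, 0, -3, 0, 0, 0.5]

```text
time_s: 14.0
eef_pos: [0.6111, 0.1548, 0.0293]
tool_rot: [0.079, 0.997, -0.0, -0.002]
wrist_force: [-19.6, 1.0, 11.5]
gripper_width: 0.5
```

Contact: 20 N and the fingers have stalled. I retreat straight back.

Call:
step_arm:
  motion:
    - [0, 0, 0, 2, 0, 0, 0.5]
    - [0, 0, 0, 10, 0, 0, 0.5]
    - [0, 0, 0, 40, 0, 0, 0.5]
    - [0, 0, 0, 70, 0, 0, 0.5]
    - [0, 0, 0, 80, 0, -40, 0.5]
    - [0, 0, 0, 80, 0, -100, 0.5]
    - [0, 0, 0, 80, 0, -160, 0.5]
    - [0, 0, 0, 80, 0, -220, 0.5]

```text
time_s: 15.0
eef_pos: [0.5329, 0.1671, 0.2512]
tool_rot: [0.079, 0.997, 0.0, 0.0]
wrist_force: [0.3, 0.8, -0.8]
gripper_width: 0.497
```

Call:
step_arm:
  motion:
    - [0, 0, 0, 40, 40, -10, 0.5]
    - [0, 0, 0, 40, 100, -20, 0.5]
    - [0, 0, 0, 40, 160, -20, 0.5]
    - [0, 0, 0, 40, 220, -20, 0.5]
    - [0, 0, 0, 40, 280, -20, 0.5]
    - [0, 0, 0, 40, 280, -20, 0.5]
    - [0, 0, 0, 40, 280, -20, 0.5]
    - [0, 0, 0, 40, 280, -20, 0.5]

```text
time_s: 16.0
eef_pos: [0.5383, 0.449, 0.2699]
tool_rot: [0.08, 0.997, 0.0, 0.0]
wrist_force: [-0.8, -0.3, 0.5]
gripper_width: 0.496
```

```bash
cat >> h.py <<'E'
def final(name):
    D=[([0,.19],[-.036,.036],[.010,.07]),([.01,.18],[-.03,.03],[.006,.07])];obs={};pic={}
    for n in("scene","top"):
        pic[n]=read_camera(n);c=proj(n,(B0+RB@[.095,.1,.04])[None])[0]
        for q in("short_rack","jar","beaker"):
            for d in cut_out(n,q)[:1]:print(n,q,np.round(d["extent"]),round(d["conf"],2))
        m=region(n,"tall_rack",c)
        if m is not None:obs[n]=m
    x0=B0+RB@[0,.1,0]
    for n in obs:
        v,f=fit({n:obs[n]},D,(x0[0],x0[1],BY))
        print(n,"rear board mm",(RB.T@(np.array([v[0],v[1],0])-B0)*1000)[:2],"yaw rel",np.degrees(v[2]-BY),f)
    cv2.imwrite(name,np.hstack([cv2.resize(pic["scene"][180:400,220:460],(436,400),interpolation=2),cv2.resize(pic["top"][160:260,240:330],(360,400),interpolation=2)]))
E
python3 - <<'E'
from h import *
st();final("pics/w5.png")
E
```

```text
t 16.0 pos [0.5383 0.449  0.2699] board [-127.0511  379.7298  269.8848] yawerr deg -0.1 F [-0.7084 -0.4609  0.5196] w 0.4962178827173035
scene short_rack [340. 211.  42.  65.] 0.95
scene jar [237. 206.  29.  49.] 0.79
scene beaker [387. 349.  41.  62.] 0.77
top short_rack [347. 300.  34.  32.] 0.63
top jar [419. 244.  28.  28.] 0.96
top beaker [220. 217.  27.  26.] 0.94
scene rear board mm [  2.9208 103.3818] yaw rel -0.5709042280513483 0.04140052046368581
top rear board mm [ -0.7166 102.8297] yaw rel 0.09597056950453471 0.07407213252254141
```

View pics/w5.png

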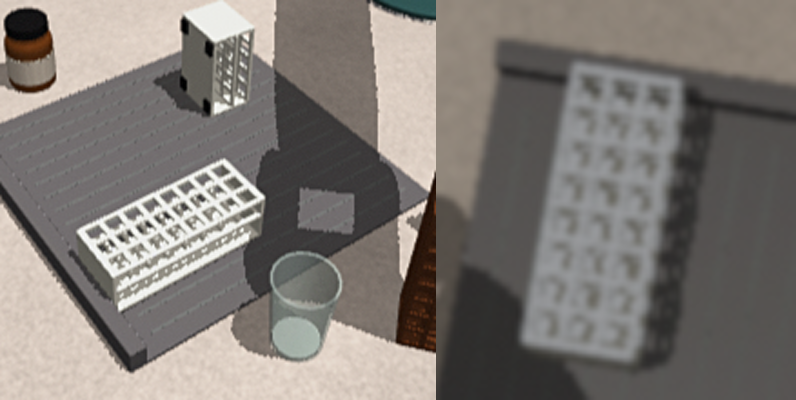

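```bash
python3 -c "
from workcell import *
print(hand_in())"
```

```text
the job is handed in; nothing more can be done
None
```

The taller rack is on its feet with its leading end against the lip. I handed the job in at about 16 s of the 54 s allowed.

- **Tipping:** I pushed the rack's hole side with half-open fingers at about 150 mm height. It toppled towards the lip and came down on its feet, about 3° askew.
- **Pushing to the lip:** I then pushed its rear end low down with both fingers. This squared the rack and moved it to the lip, where the fingers stalled at about 20 N. I backed off and moved the arm clear.

**Last checks:**
- **Lip contact:** The fits put the rear end at +2.9 mm (scene) and -0.7 mm (top) along the board, where 0 mm is flush. They agree to about 4 mm, so the stall at 20 N is the firmer evidence of contact.
- **Squareness:** The fits gave the rack's yaw to the lip as -0.6° (scene) and +0.1° (top).
- **Other objects:** The short rack, beaker and jar appeared within about 3 px of their starting positions, and in the last picture they are standing. The brown and red look-alikes were not touched.
- **Missed detection:** One rack detection found nothing while the arm was in the way, so I relied on force for that part of the push.

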